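# Open up the double-doored grooming cabinet

### The job

Open up the sloping grooming-tool cabinet for the day: turn its red T-handle to unlatch the left door, which laps over the right one, and swing the left door right back to its stop; then draw the red-knobbed bolt that this uncovers all the way and swing the right door right back to its stop too. Leave both doors standing open, and do not shift or knock over the brushes, comb, jar, dish, clip stand or spray bottle around it.

Things in the scene. Friction and masses are not known exactly. Their poses are not given: they have to be found in the camera images.
- cabinet: White fixed tool cabinet, 277 deep (x) by 364 wide (y), 70 mm high in front, 230 mm at the back. Origin under its centre on the table; x to the back (away from the robot at yaw 0), y to the left. Its front is one plane sloping up to the back at 30 degrees from level. Two clear doors in dark steel frames lie in it, hinged at the outer sides, between a head rail at the top and a sill at the bottom.
- slope_mid (a point): Fixed point in the middle of the sloping plane, 150 mm above the cabinet's origin; axes as the cabinet's. Called M below, with directions u = up the slope (cabinet x cos 30 + z sin 30), y = cabinet y, n = out of the slope (-x sin 30 + z cos 30). Sizes below are along u, y, n from M. The doors' undersides lie at n = 0 (6 mm thick, 248 mm long in u); the head rail starts at u = 127 mm.
- left_edge (a point): Point on the left door's free edge, 183 mm from its hinge line, at u = -20 mm; moves with the door. Hinge line: along u at y = +165 mm, n = 0. The panel ends at y = -3 mm; on it a steel cover strip (n = 7 to 10 mm, out to y = -18 mm) laps over the right door, which cannot open before the left one.
- right_edge (a point): Point on the right door's free edge, at u = -20, y = +30, n = -35 mm when shut; moves with the door. Hinge line: along u at y = -165 mm, n = 0. The panel ends at y = -6 mm, where its frame steps down (a wall) to a sunk ledge, part of this door: top at n = -32 mm, 3 mm thick, from y = -6 to y = +30 mm beneath the left door. It carries the bolt.
- left_door (a joint): Opening of the left door (rad): 0 shut, 1.92 at its stop (110 degrees, leaning out past square to the slope). Friction hinge: it stays wherever it is left; 2 to 6 N at its free edge moves it. Held shut by the latch.
- right_door (a joint): Opening of the right door (rad): 0 shut, 1.92 at its stop (110 degrees). Friction hinge as the left door's. Pushed by its free edge while less than about 60 degrees open, it must be carried up as well as over, or the edge binds on the finger. Held shut by the left door's cover strip and by the bolt.
- latch (a joint): Turn of the T-handle (rad): 0 locked, bar along u; 1.571 at its stop, bar along y. It turns about n, clockwise as seen from outside looking at the slope. Its tongue lets the left door go from about 0.9 rad. It stays where it is left; 0.06 N m turns it. It may start up to 0.3 rad turned.
- bolt (a joint): Draw of the bolt (m): 0 fully shot up the slope into the head rail, 0.024 fully drawn, at its stop. Its knob draws it down the slope (-u) with 3 to 4 N; it stays where it is left and lets the right door go from about 0.017. It may start up to 0.005 drawn.
- latch_handle (a point): Middle of the red bar of the left door's T-handle: bar 44 long, 12 wide, 15 mm high (along n). With the door shut it lies at u = -20, y = +22, n = 31.5 mm; the bar spans n = 24 to 39 mm above a round rose (26 mm across, top at n = 14 mm) on the door's face (n = 10 mm). Moves with the door.
- bolt_knob (a point): Centre of the top of the bolt's red knob: round, 14 mm across, its axis along n, standing 19.5 mm clear of the bolt's rod (8 mm thick, along u) on the right door's sunk ledge. With that door shut and the bolt shot: u = 60, y = +14, n = -3 mm (rod's top n = -22.5 mm). Under the left door until that is opened. Moves with bolt and door.
- clip_stand: Bystander: spring-clip stand, round steel foot 104 mm across, pinching an upright green slicker brush; 236 mm high. Origin under the foot's centre.
- comb: Bystander: wooden-handled steel comb lying flat, 210 long, 31 wide, 15 mm high. Origin at its middle, underneath; x runs along it.
- jar: Bystander: closed white plastic jar with blue lid, 68 mm across, 85 mm high. Origin under its centre.
- dish: Bystander: empty aluminium dish, 110 mm across, 30 mm high. Origin under its centre.
- pink_brush: Bystander: pink rubber-tipped brush lying on its back, 185 long, 52 wide, 30 mm high. Origin underneath, near its middle; x runs along it towards the head.
- spray_bottle: Bystander: clear spray bottle with white trigger head, 62 mm across, 190 mm high. Origin under its centre.

How it is judged (in metres and radians):
On the way, in this order (a step that is already met when the one before it is completed fails the run):
1. the left door is unlatched and open to its stop (within 0.17 rad) while the right door is still shut (value of joint left_door above 1.75 rad and value of joint right_door below 0.1 rad), for 0.2 s.
2. the bolt is drawn (within 3 mm of its stop) with the right door still all but shut (value of joint bolt above 0.021 m and value of joint right_door below 0.15 rad), for 0.1 s.
3. the right door is open to its stop (within 0.17 rad) (value of joint right_door above 1.75 rad), for 0.2 s.
At the end, for the whole second after the job is handed in: Both doors stand open at their stops (each at least 1.75 rad of 1.92, at rest) and the bolt is still drawn (at least 19 of 24 mm) (value of joint each of left_door, right_door above 1.75 rad and value of joint bolt above 0.019 m and velocity of joint left_door between -0.05 and 0.05 rad/s and velocity of joint right_door between -0.05 and 0.05 rad/s); the robot touches nothing.
It fails at once if a bystander is shifted by more than 25 mm (distance of any of clip_stand, comb, jar, dish, pink_brush, spray_bottle from where it was at the start of the episode above 0.025 m).
It fails at once if a standing bystander is knocked over (angle between any of clip_stand, jar, spray_bottle's own z axis and vertical above 0.5 rad).
It also fails if it takes over 72 s, if anything falls off the work surface, if the arm or the gripper's body presses on something with over 40 N, if the wrist force passes 120 N, or if a joint passes its speed limit or range.

### The arm

A 7-joint arm with a two-finger parallel gripper is mounted at the origin on the work surface. World frame = base frame: x ahead of the robot, y to its left, z up, the work surface at z = 0. Lengths are in m, angles in degrees, forces in N, time in s.
With the tool pointing down it reaches from about 0.4 to 0.925 m from the base axis. Payload 4.1 kg.
Tool frame: the origin (TCP) lies midway between the tips of the shut fingers; the grasp point (between the pads) lies 19 mm behind it; z points along the fingers, y is the line along which they close (so a half turn about z gives the same grasp; the last joint's range is limited). The gripper opens to 85 mm and grips with 20 to 120 N. Pads are 22 mm wide; open, the fingers measure 114 mm over their backs; the gripper's body (76 mm by 85 mm) begins 54 mm behind the grasp point. The pads swing forward as they close: fully open they stand 13 mm farther back than shut.
Start: joints at [-75.401, 22.827, 2.584, 88.041, -1.071, 69.15, -2.905], TCP at [0.225, 0.61, 0.231] pointing down, gripper open.
Joint ranges: [-161.44, 161.44], [-28.35, 127.94], [-78.24, 83.42], [0, 140.83], [-78.03, 258.03], [13.02, 114.36], [-168.23, 168.23]. Speed limits (degrees/s): [147.25, 147.25, 180, 180, 180, 180, 180].

### API

Orientations are given as a 3x3 rotation matrix whose columns are the frame's x, y, z axes.
In Python, from plant import get_state, viewer, close_job, silhouettes, spot_point gives the robot as it stands.
- The arm moves only by the tool move_arm, never from a script. Its arguments are lists of equal length, an entry for each row: "hand": the closure, from 0 (fully open) to 1 (shut); "delta_pos": the shift along the world's x, y, z in m, a list of three; "roll": the turn about the world's z in rad. In form: {"hand": [hand, ...], "delta_pos": [[tx, ty, tz], ...], "roll": [roll, ...]}. A call has 1 to 5 rows; each row shifts and turns the commanded pose from where the row before left it; what a row does not reach is not made up. A row lasts 1/12 s, in which the tool goes at most 41.7 mm and 7.16 degrees, less where a joint would pass 70% of its speed; a pose out of reach is approached as far as the arm can. A call with a gripper value outside its range is refused whole. The fingers move at their own pace and stop on an object; "squeeze" is the grip in N (left out, the last holds). Time passes only in rows, so rows that do not move let the fingers close. It gives the time, the measured TCP pose, the force, the opening and the grip force at its end, in the units of the state.
- get_state(): the state, without advancing time (a new reading comes with each control period).
- viewer.get_image(name): name is "scene" or "top" or "wrist"; returns (picture, depth): 420x560x3 uint8, red, green, blue; 420x560 float32, m along the optical axis (not along the pixel's ray), 0 where there is no reading.
- viewer.calibration(name): a dict with "intrinsics" (3x3 intrinsics, pixels), "k1" (the pictures are not rectified: a ray, as slopes to the right and down, at radius r is drawn at 1 + k1 r^2 times it, then the intrinsics apply), "T" (4x4, takes a point from camera to world coordinates). Camera axes: x right, y down, z forward; pixel columns grow to the right and rows downward; lengths in m; the calibration is good to about 2 mm. A picture is of the moment at which its call begins: read the wrist's pose just before it. calibration takes no time and is no camera call; for the wrist camera it gives the pose at the moment of the call.
- close_job(): hands the job in; it is judged then, once.
Trained networks look in the newest picture that a camera, given by its name, has taken for a name from the list of things; names that differ only in an ending like _2 or _b are one class to them, and where a whole thing is asked for, a point or a joint stands for the part that bears it (a point fixed in the world has none). Each returns a list of dicts, best first, with "confidence" (0 to 1); they miss things now and then, are a little off and sometimes report something else, mostly with a low value. They report only what shows in the picture. A call takes as long as a camera call.
- silhouettes(name, camera): "pixels" (420x560 bool, what is visible of it) and "pixel" ([row, column] in pixels, amid what is visible of it).
- spot_point(name, camera): "pixel" ([row, column] in pixels: a listed point, or the origin of a listed thing).
The state is a dict: "clock": time; "joint_pos": joint angles; "joint_vel": joint speeds; "effort": joint torques, N m; "position": TCP position; "eef_rot": TCP orientation; "ft_force": force on the tool from outside, world axes, zero at the start; "ft_torque": the same for the moment, N m; "opening": finger opening in m; "grasp_force": force on a finger pad.
Only numpy, scipy, OpenCV 4.12 (cv2) and the standard library are available. Lean on these libraries where they do the work, as an engineer would, in place of code of your own. Each camera call takes 0.05 s, during which the arm holds its last target. There are 200 camera calls.

## Working session

There is one attempt and no reset: what is moved stays moved. The work goes in short steps, Python scripts to look and compute and a tool call to move; the robot and the scene stay as the last step left them, time stands still between calls to the robot, and variables do not carry over. Pictures are saved under pics/ and viewed, at most 12 in all, crops included, and the job is handed in when it is done.

Besides the shell and the picture viewer there is one more tool, called after "Emit:" by a JSON object that holds its "fn" and its "kwargs". move_arm: Moves the arm, as the interface text tells. Its arguments: {"type":"object","properties":{"hand":{"type":"array","items":{"type":"number"}},"delta_pos":{"type":"array","items":{"type":"array","items":{"type":"number"}}},"roll":{"type":"array","items":{"type":"number"}},"squeeze":{"type":"number"}},"required":["hand","delta_pos","roll"]}

```bash
mkdir -p pics; ls; cat > h.py <<'E'
import numpy as np, cv2
from plant import get_state, viewer, close_job, silhouettes, spot_point
def ray(c,px):
    r,q=px; K=c["intrinsics"]; d=np.array([(q-K[0,2])/K[0,0],(r-K[1,2])/K[1,1]])
    s=d.copy()
    for _ in range(20): s=d/(1+c["k1"]*(s@s))
    return np.array([s[0],s[1],1.])
def world(c,px,z): return c["T"][:3,:3]@(ray(c,px)*z)+c["T"][:3,3]
def onz(c,px,h):
    d=c["T"][:3,:3]@ray(c,px); o=c["T"][:3,3]; return o+d*(h-o[2])/d[2]
def proj(c,P):
    p=c["T"][:3,:3].T@(np.asarray(P)-c["T"][:3,3]); s=p[:2]/p[2]; s=s*(1+c["k1"]*(s@s))
    K=c["intrinsics"]; return K[1,1]*s[1]+K[1,2],K[0,0]*s[0]+K[0,2]
def save(n,im): cv2.imwrite("pics/"+n,im[:,:,::-1])
def dep(d,px,w=2):
    r,c=int(round(px[0])),int(round(px[1])); a=d[max(r-w,0):r+w+1,max(c-w,0):c+w+1]; a=a[a>0]; return np.median(a) if a.size else 0
np.set_printoptions(precision=4,suppress=True)
E
python3 - <<'E'
from h import *
print(get_state())
for n in ("top","scene"):
    im,d=viewer.get_image(n); c=viewer.calibration(n); save(n+"0.png",im); np.save(n+"d.npy",d)
    print(n,c["T"][:3])
    for t in ["cabinet","slope_mid","left_edge","right_edge","latch_handle","clip_stand","comb","jar","dish","pink_brush","spray_bottle"]:
        for s in spot_point(t,n)[:1]:
            z=dep(d,s["pixel"]); print(t,round(s["confidence"],2),np.round(s["pixel"]),world(c,s["pixel"],z))
E
```

```text
pics
{'clock': 0.0, 'joint_pos': array([-75.4023,  22.8713,   2.5805,  88.1147,  -1.072 ,  69.1505,
        -2.9056]), 'joint_vel': array([-0.1063,  0.054 , -0.057 ,  0.0004, -0.114 , -0.0446, -0.0024]), 'effort': array([  0.0002, -47.5129,   1.3653, -25.4217,   0.0118,   0.0096,
         0.    ]), 'position': array([0.2249, 0.6092, 0.2303]), 'eef_rot': array([[-0.9381,  0.3464, -0.0006],
       [ 0.3464,  0.9381, -0.0019],
       [-0.0001, -0.002 , -1.    ]]), 'ft_force': array([ 0.1332, -0.0735, -0.2653]), 'ft_torque': array([-0.0385,  0.0128,  0.025 ]), 'grasp_force': 0.0, 'opening': 0.08574898498476251}
top [[ 0.0266 -0.982   0.1872  0.2783]
 [-0.9995 -0.029  -0.0099  0.0418]
 [ 0.0152 -0.1868 -0.9823  1.2956]]
cabinet 0.83 [183. 268.] [0.5727 0.0424 0.1409]
slope_mid 0.73 [170. 267.] [0.6058 0.0445 0.1597]
left_edge 0.69 [175. 274.] [0.5947 0.0261 0.148 ]
right_edge 0.44 [176. 346.] [ 0.6324 -0.1951  0.0182]
latch_handle 0.59 [175. 257.] [0.5836 0.0708 0.1794]
clip_stand 0.56 [174. 143.] [0.6199 0.4222 0.0178]
jar 0.83 [234. 163.] [0.4297 0.3308 0.0857]
dish 0.86 [250. 360.] [ 0.4116 -0.2406  0.0051]
pink_brush 0.88 [180. 342.] [ 0.6228 -0.1861  0.0081]
spray_bottle 0.78 [198. 375.] [ 0.5546 -0.268   0.0822]
scene [[-0.663   0.4442 -0.6026  1.2608]
 [ 0.7486  0.3966 -0.5314  0.6553]
 [ 0.003  -0.8034 -0.5954  0.8568]]
cabinet 0.6 [291. 396.] [0.6598 0.4283 0.2322]
slope_mid 0.6 [227. 265.] [0.6273 0.0705 0.1734]
left_edge 0.8 [222. 264.] [0.6003 0.0424 0.1595]
latch_handle 0.53 [215. 278.] [ 0.4841 -0.0129  0.0878]
clip_stand 0.66 [353. 388.] [0.6272 0.4306 0.0156]
comb 0.67 [248. 325.] [0.5253 0.178  0.1044]
jar 0.74 [292. 399.] [0.6603 0.435  0.2343]
dish 0.97 [197. 240.] [ 0.5282 -0.1145  0.1251]
pink_brush 0.24 [226. 265.] [0.621  0.065  0.1701]
```

View pics/top0.png

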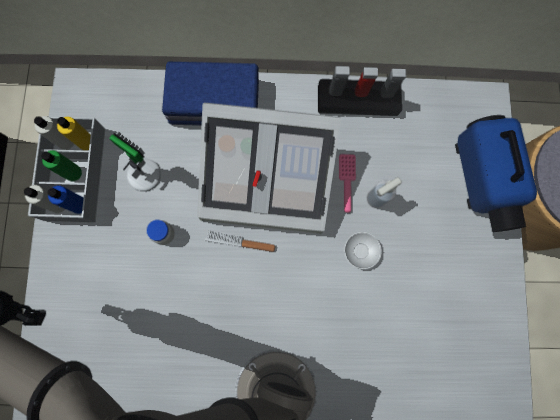

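View pics/scene0.png

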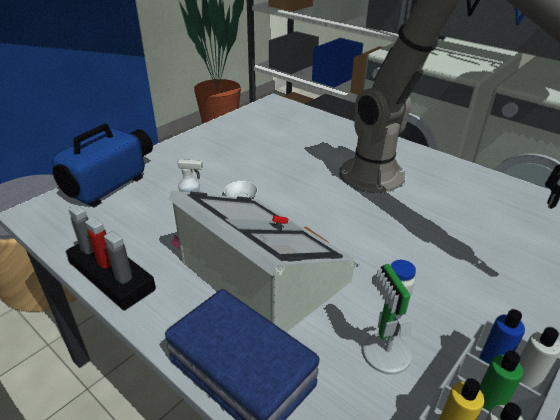

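The top view shows the cabinet at about rows 105–233, columns 200–336, with the red handle at (180,257), yawed about -5°. The comb lies in front, with the dish, brush and bottle to the right and the jar and clip stand to the left. Next I fit the cabinet pose and the handle.

```bash
cat >> h.py <<'E'
def frame(x,y,a):
    c,s=np.cos(a),np.sin(a); R=np.array([[c,-s,0],[s,c,0],[0,0,1.]]); k=np.sqrt(3)/2
    A=np.array([[k,0,-.5],[0,1,0],[.5,0,k]]).T  # rows u,y,n ->cols
    A=np.array([[k,0,.5],[0,1,0],[-.5,0,k]]).T
    return R@A, np.array([x,y,.15]), R
def P(pose,u,y,n):
    B,M,_=frame(*pose); return M+B@np.array([u,y,n])/1000.
def UYN(pose,p):
    B,M,_=frame(*pose); return B.T@(np.asarray(p)-M)*1000
E
python3 - <<'E'
from h import *
from scipy.optimize import minimize
im,d=viewer.get_image("top"); c=viewer.calibration("top")
s=silhouettes("cabinet","top")[0]; m=s["pixels"]; print(s["confidence"],m.sum())
m=cv2.morphologyEx(m.astype(np.uint8),cv2.MORPH_CLOSE,np.ones((25,25)))
# depth plane on slope
K=np.argwhere(cv2.erode(m,np.ones((9,9)))>0)[::7]
W=np.array([world(c,p,d[p[0],p[1]]) for p in K if d[p[0],p[1]]>0]); W=W[W[:,2]>.06]
co=np.array([[sx*.1385,sy*.182,z] for sx,sy,z in [(-1,-1,0),(-1,1,0),(1,-1,0),(1,1,0),(-1,-1,.07),(-1,1,.07),(1,-1,.23),(1,1,.23)]])
def hull(p):
    R=frame(*p)[2]; q=np.array([proj(c,R@k+[p[0],p[1],0])[::-1] for k in co]); return cv2.convexHull(q.astype(np.float32))
def cost(p):
    M=np.zeros(m.shape,np.uint8); cv2.fillPoly(M,[np.round(hull(p)*16).astype(np.int32)],1,shift=4)
    return 1-(M&m).sum()/(M|m).sum()
best=min((minimize(cost,[.59+dx,.042,a],method="Nelder-Mead",options=dict(initial_simplex=[[.59+dx,.042,a],[.61+dx,.042,a],[.59+dx,.06,a],[.59+dx,.042,a+.06]])) for dx in(-.01,.01) for a in(-.09,-.04)),key=lambda r:r.fun)
p=best.x; print("pose",p,best.fun)
q=np.array([UYN(p,w) for w in W]); print("n median",np.median(q[:,2]),"range u",q[:,0].min(),q[:,0].max(), "y",q[:,1].min(),q[:,1].max())
hs=cv2.cvtColor(im,cv2.COLOR_RGB2HSV); r=((hs[...,0]<6)|(hs[...,0]>174))&(hs[...,1]>150)&(hs[...,2]>90)&(m>0)
for k in np.argwhere(r): 
    B,M,_=frame(*p)
rr=np.argwhere(r); print(len(rr),rr.mean(0))
# intersect with plane n=39
def onn(px,n):
    B,M,_=frame(*p); D=c["T"][:3,:3]@ray(c,px); o=c["T"][:3,3]; N=B[:,2]; return o+D*((M+N*n/1000-o)@N)/(D@N)
H=np.array([UYN(p,onn(k,37)) for k in rr]); print("handle",H.mean(0)); w,v=np.linalg.eigh(np.cov(H[:,:2].T)); print(v[:,1],np.sqrt(w*12),np.degrees(np.arctan2(v[1,1],v[0,1])))
big=cv2.resize(im[90:250,180:400],None,fx=3,fy=3,interpolation=cv2.INTER_CUBIC)
def dr(pts,col):
    for a in pts:
        rr_,cc=proj(c,a); cv2.circle(big,(int((cc-180)*3+1),int((rr_-90)*3+1)),3,col,-1)
R=frame(*p)[2]; dr([R@k+[p[0],p[1],0] for k in co],(0,255,0)); dr([P(p,-20,22,37),P(p,2,22,37),P(p,-42,22,37)],(0,0,255))
dr([P(p,u,y,8) for u in(-124,124) for y in(165,-165,-18)],(255,0,255)); save("fit.png",big)
E
```

```text
0.78 15761
pose [ 0.6118  0.0491 -0.0863] 0.008461732760798202
n median 6.573556253825791 range u -156.750905523633 149.18849010107198 y -170.21261400331997 170.53925204329687
62 [178.0645 256.0161]
handle [-20.3834  21.7587  37.    ]
[-0.9807  0.1957] [10.784  41.5963] 168.71530515579744
```

View pics/fit.png

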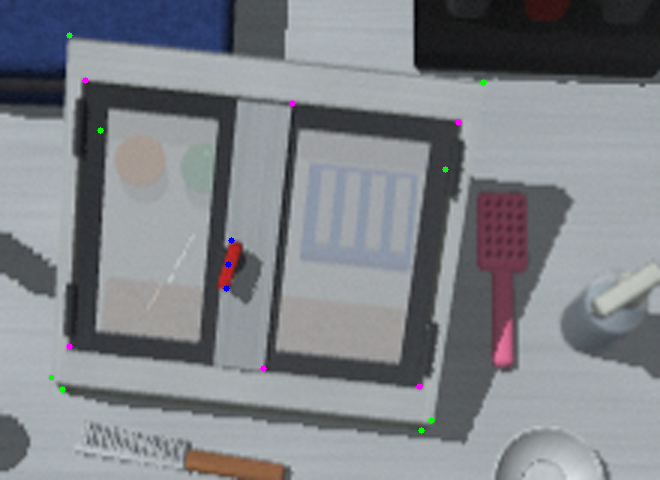

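The overlay matches well: the doors' corners and the handle fall on the model. The handle is already turned about 0.2 rad clockwise. Next I compute the waypoints.

```bash
cat >> h.py <<'E'
pose=(.6118,.0491,-.0863)
def barang(phi,th):
    B,_,_=frame(*pose); v=B@np.array([np.cos(phi),-np.sin(phi)*np.cos(th),np.sin(phi)*np.sin(th)]); return np.degrees(np.arctan2(v[1],v[0]))
def left(th,r,u,n): # point on left door at r from hinge
    return P(pose,u,165-r*np.cos(th)+n*np.sin(th),r*np.sin(th)+n*np.cos(th))
def right(th,r,u,n):
    return P(pose,u,-165+r*np.cos(th)-n*np.sin(th),r*np.sin(th)+n*np.cos(th))
def st():
    s=get_state(); print("t",s["clock"],"pos",s["position"],"yaw(y)",np.degrees(np.arctan2(s["eef_rot"][1,1],s["eef_rot"][0,1])),"f",s["ft_force"],"op",s["opening"],"g",s["grasp_force"],"j",s["joint_pos"]); return s
E
python3 - <<'E'
from h import *
st()
print("handle",P(pose,-20,22,31.5))
for f in(.2,.5,.8,1.0,1.1,1.2,1.4): print(f,barang(f,0)+90)
for t in range(0,80,8): print(t,left(np.radians(t),143,-20,31.5),barang(1.15,np.radians(t))+90)
E
```

```text
t 1.3 pos [0.2251 0.6098 0.2314] yaw(y) 69.73720950927192 f [ 0.8074 -0.1189 -0.8124] op 0.0851000963728426 g 0.0 j [-75.4026  22.826    2.5808  88.0405  -1.0725  69.1505  -2.9048]
handle [0.5807 0.0739 0.1673]
0.2 71.88136318451936
0.5 52.810998507950444
0.8 35.122448615055774
1.0 24.132432233460108
1.1 18.84226674220855
1.2 13.66339248820907
1.4 3.5507911627252895
0 [0.5807 0.0739 0.1673] 16.240242427494053
8 [0.5715 0.0805 0.1842] 12.857671143158882
16 [0.5629 0.0897 0.2004] 9.61975917859398
24 [0.5553 0.1013 0.2153] 6.455328350337567
32 [0.5487 0.1152 0.2288] 3.282205270041132
40 [0.5433 0.131  0.2405] -0.0072321092443985435
48 [0.5391 0.1485 0.2503] -3.575003655295035
56 [0.5363 0.1672 0.2579] -7.703640876057364
64 [0.5349 0.1869 0.2633] -12.972480346184781
72 [0.5349 0.2071 0.2662] -20.83293166979523
```

Emit:
{"fn": "move_arm", "kwargs": {"hand": [0.4,0.4,0.4,0.4,0.4], "delta_pos": [[0.015,-0.02,0.025],[0.02,-0.025,0.025],[0.022,-0.03,0.015],[0.022,-0.034,0.005],[0.022,-0.034,0]], "roll": [0,0,0,0,0], "squeeze": 30}}

```text
clock: 1.72
position: [0.3276, 0.4664, 0.3037]
eef_rot: [[-0.938, 0.346, 0.002], [0.346, 0.938, 0.004], [-0.001, 0.005, -1.0]]
ft_force: [1.0, -0.8, -0.5]
opening: 0.0514
grasp_force: 0.0
```

Emit:
{"fn": "move_arm", "kwargs": {"hand": [0.5,0.5,0.5,0.5,0.5], "delta_pos": [[0.021,-0.033,0],[0.021,-0.033,0],[0.021,-0.033,0],[0.021,-0.033,0],[0.021,-0.033,0]], "roll": [0.04,0,0,0,0]}}

```text
clock: 2.13
position: [0.4319, 0.3, 0.3017]
eef_rot: [[-0.951, 0.309, 0.0], [0.309, 0.951, 0.001], [-0.0, 0.001, -1.0]]
ft_force: [0.9, -0.1, -0.1]
opening: 0.0429
grasp_force: 0.0
```

Emit:
{"fn": "move_arm", "kwargs": {"hand": [0.5,0.5,0.5,0.5,0.5], "delta_pos": [[0.022,-0.033,0],[0.022,-0.033,0],[0.022,-0.033,0],[0.022,-0.033,-0.01],[0.022,-0.033,-0.01]], "roll": [0,0,0,0,0]}}

```text
clock: 2.55
position: [0.5425, 0.1352, 0.2821]
eef_rot: [[-0.951, 0.308, 0.002], [0.308, 0.951, 0.001], [-0.002, 0.002, -1.0]]
ft_force: [1.1, 0.3, -0.2]
opening: 0.0429
grasp_force: 0.0
```

Emit:
{"fn": "move_arm", "kwargs": {"hand": [0.5,0.5,0.5,0.5], "delta_pos": [[0.02,-0.032,-0.01],[0.02,-0.03,-0.015],[0,0,-0.016],[0,0,0]], "roll": [0,0,0,0]}}

```text
clock: 2.88
position: [0.58, 0.0715, 0.2373]
eef_rot: [[-0.949, 0.314, -0.005], [0.314, 0.95, -0.002], [0.004, -0.004, -1.0]]
ft_force: [-1.1, 0.6, -0.4]
opening: 0.0426
grasp_force: 0.0
```

```bash
python3 - <<'E'
from h import *
st(); c=viewer.calibration("wrist"); im,d=viewer.get_image("wrist"); save("w1.png",im)
for s in spot_point("latch_handle","wrist")[:2]:
    z=dep(d,s["pixel"]); w=world(c,s["pixel"],z); print(s["confidence"],s["pixel"],z,w,UYN(pose,w))
print("model px",proj(c,P(pose,-20,22,31.5)),proj(c,P(pose,0,18,39)),proj(c,P(pose,-41,26,39)))
E
```

```text
t 2.8833 pos [0.58   0.0715 0.2373] yaw(y) 71.7151327529675 f [-1.0777  0.5629 -0.4147] op 0.04257942051937803 g 0.0 j [-30.8117  17.249   24.4584  97.1508  -7.5319  67.569   67.3106]
0.73 [219.0, 276.4] 0.2183695 [0.5758 0.0736 0.1747] [-20.5222  21.2639  40.4215]
model px (np.float64(221.21799094740902), np.float64(278.8010055972792)) (np.float64(247.3111033515579), np.float64(277.8863646891381)) (np.float64(191.90457599858547), np.float64(277.29545874426356))
```

View pics/w1.png

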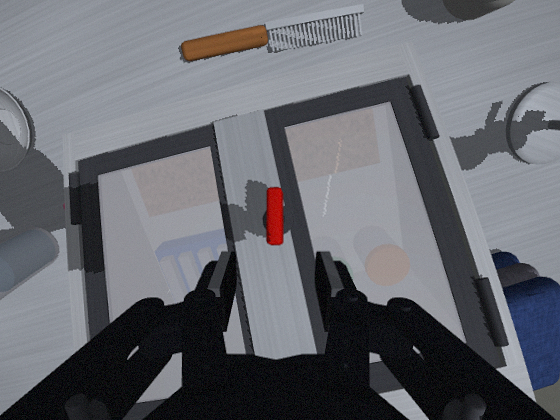

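The bar is at (216,276), vertical in the wrist image and so aligned with the fingers. It matches the model, so I descend.

Emit:
{"fn": "move_arm", "kwargs": {"hand": [0.5,0.5,0.5,0.5], "delta_pos": [[0.001,0.002,-0.025],[0,0,-0.025],[0,0,-0.022],[0,0,0]], "roll": [0,0,0,0]}}

```text
clock: 3.32
position: [0.5792, 0.0789, 0.1653]
eef_rot: [[-0.952, 0.305, -0.007], [0.305, 0.952, -0.0], [0.006, -0.002, -1.0]]
ft_force: [-1.0, -0.3, -0.3]
opening: 0.0429
grasp_force: 0.0
```

Emit:
{"fn": "move_arm", "kwargs": {"hand": [0.75,0.9,0.9,0.9,0.9], "delta_pos": [[0,0,0],[0,0,0],[0,0,0],[0,0,0],[0,0,0]], "roll": [0,0,0,0,0], "squeeze": 20}}

```text
clock: 3.73
position: [0.5801, 0.071, 0.1701]
eef_rot: [[-0.95, 0.311, -0.004], [0.311, 0.95, -0.007], [0.002, -0.008, -1.0]]
ft_force: [-6.6, -8.7, 2.9]
opening: 0.0116
grasp_force: 20.0
```

Emit:
{"fn": "move_arm", "kwargs": {"hand": [0.9,0.9], "delta_pos": [[0,0,0],[0,0,0]], "roll": [0,0]}}

```text
clock: 3.9
position: [0.5801, 0.071, 0.1701]
eef_rot: [[-0.95, 0.311, -0.004], [0.311, 0.95, -0.007], [0.002, -0.008, -1.0]]
ft_force: [-7.2, -9.0, 2.9]
opening: 0.0117
grasp_force: 20.0
```

```bash
python3 - <<'E'
from h import *
for i in range(4): viewer.get_image("top"); st()
E
```

```text
t 3.95 pos [0.5801 0.071  0.1701] yaw(y) 71.88765741133032 f [-6.9668 -9.465   3.3646] op 0.011593686029324105 g 19.96802600682713 j [-30.0629  20.8077  23.6977 101.5981  -9.1065  59.8384  68.7796]
t 4.0 pos [0.5801 0.071  0.1701] yaw(y) 71.88835924753683 f [-6.4692 -9.9712  2.9146] op 0.011945809509975092 g 19.968409618595615 j [-30.0641  20.8067  23.7    101.5993  -9.1071  59.8406  68.7817]
t 4.05 pos [0.5801 0.071  0.1701] yaw(y) 71.88166543300228 f [-6.942  -9.5583  2.0761] op 0.011527460705874803 g 19.96734117390588 j [-30.0603  20.8102  23.6993 101.5995  -9.106   59.8382  68.7776]
t 4.1 pos [0.5801 0.071  0.1701] yaw(y) 71.88587122084942 f [-7.6575 -8.7168  3.1315] op 0.012123805452500733 g 19.967469312250614 j [-30.0622  20.8068  23.6974 101.598   -9.1053  59.8395  68.7777]
```

Emit:
{"fn": "move_arm", "kwargs": {"hand": [0.78,0.78,0.78,0.78,0.9], "delta_pos": [[-0.002,-0.004,0],[0,0,-0.006],[0,0,0],[0,0,0],[0,0,0]], "roll": [0,0,0,0,0], "squeeze": 20}}

```text
clock: 4.52
position: [0.5804, 0.0707, 0.1635]
eef_rot: [[-0.951, 0.308, 0.0], [0.308, 0.951, -0.003], [-0.001, -0.003, -1.0]]
ft_force: [-2.3, -2.1, 4.3]
opening: 0.0123
grasp_force: 20.8
```

Emit:
{"fn": "move_arm", "kwargs": {"hand": [0.9,0.9,0.9], "delta_pos": [[0,0,0],[0,0,0],[0,0,0]], "roll": [0,0,0]}}

```text
clock: 4.77
position: [0.5804, 0.0708, 0.1635]
eef_rot: [[-0.951, 0.309, 0.0], [0.309, 0.951, -0.002], [-0.001, -0.002, -1.0]]
ft_force: [-1.9, -4.4, 5.2]
opening: 0.0119
grasp_force: 20.8
```

Emit:
{"fn": "move_arm", "kwargs": {"hand": [0.9,0.9,0.9,0.9,0.9], "delta_pos": [[0,0,0],[0,0,0],[0,0,0],[0,0,0],[0,0,0]], "roll": [-0.11,-0.11,-0.11,-0.11,-0.11]}}

```text
clock: 5.18
position: [0.5797, 0.0697, 0.1632]
eef_rot: [[-0.645, 0.764, -0.001], [0.764, 0.645, -0.004], [-0.002, -0.003, -1.0]]
ft_force: [-3.5, -8.4, 3.3]
opening: 0.0125
grasp_force: 70.4
```

Emit:
{"fn": "move_arm", "kwargs": {"hand": [0.9,0.9,0.9,0.9,0.9], "delta_pos": [[0,0,0],[0,0,0],[0,0,0],[0,0,0],[0,0,0]], "roll": [-0.11,-0.11,-0.11,-0.11,0]}}

```text
clock: 5.6
position: [0.5787, 0.0684, 0.163]
eef_rot: [[-0.26, 0.966, -0.003], [0.966, 0.26, -0.005], [-0.004, -0.005, -1.0]]
ft_force: [-6.0, -9.8, 7.3]
opening: 0.0122
grasp_force: 93.0
```

```bash
python3 - <<'E'
from h import *
st(); c=viewer.calibration("wrist"); im,d=viewer.get_image("wrist"); save("w2.png",im)
E
```

```text
t 5.6 pos [0.5787 0.0684 0.163 ] yaw(y) 15.043160863375787 f [-6.0166 -9.808   7.3114] op 0.012240798132805113 g 93.00034388930726 j [-38.8255  23.1129  35.7236 102.5225 -15.0835  59.4823  17.5468]
```

View pics/w2.png

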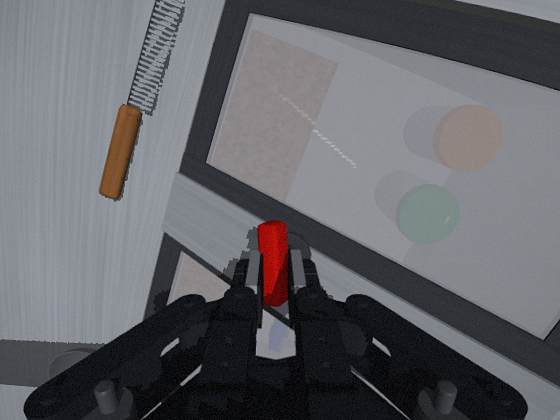

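The fingers have the bar, now at about 1.15 rad. I lift the door along its arc.

Emit:
{"fn": "move_arm", "kwargs": {"hand": [0.9,0.9,0.9,0.9,0.9], "delta_pos": [[-0.005,0.003,0.008],[-0.0045,0.0035,0.0085],[-0.004,0.004,0.008],[-0.004,0.005,0.008],[-0.004,0.0055,0.0075]], "roll": [-0.03,-0.03,-0.03,-0.03,-0.03], "squeeze": 30}}

```text
clock: 6.07
position: [0.5575, 0.0859, 0.2019]
eef_rot: [[-0.112, 0.994, -0.002], [0.994, 0.112, -0.012], [-0.012, -0.004, -1.0]]
ft_force: [-1.4, -13.4, -3.2]
opening: 0.0122
grasp_force: 77.2
```

```bash
python3 - <<'E'
from h import *
s=st(); print(UYN(pose,s["position"]))
im,d=viewer.get_image("scene"); c=viewer.calibration("scene")
for s in spot_point("left_edge","scene")[:1]+spot_point("latch_handle","scene")[:1]: w=world(c,s["pixel"],dep(d,s["pixel"]));print(s["confidence"],s["pixel"],UYN(pose,w))
for t in range(0,60,10): print(t,proj(c,left(np.radians(t),183,-20,8)))
save("s2.png",im)
E
```

```text
t 6.0667 pos [0.5575 0.0859 0.2019] yaw(y) 6.442577628261743 f [ -1.3734 -13.3974  -3.1567] op 0.012164989491238051 g 77.22843870520592 j [-44.5044  19.0275  38.7434 102.6744 -12.4831  63.051    4.8953]
[-23.6229  32.0059  73.5374]
0.8 [205.1, 277.8] [-15.0099   3.7728  65.8922]
0.54 [206.7, 291.4] [-11.8777  45.1729  80.9124]
0 (np.float64(222.4063553784787), np.float64(264.52042068958383))
10 (np.float64(211.75669611298272), np.float64(270.2487704413328))
20 (np.float64(202.29111638860653), np.float64(277.4278452599536))
30 (np.float64(194.27566637843236), np.float64(285.9357860652759))
40 (np.float64(187.97043227675664), np.float64(295.61468881284617))
50 (np.float64(183.62253001239972), np.float64(306.26513799631067))
```

Emit:
{"fn": "move_arm", "kwargs": {"hand": [0.9,0.9,0.9,0.9,0.9], "delta_pos": [[-0.006,0.009,0.0145],[-0.006,0.0145,0.0125],[-0.005,0.0165,0.011],[-0.0035,0.018,0.009],[-0.002,0.019,0.0065]], "roll": [-0.055,-0.056,-0.06,-0.066,-0.08]}}

```text
clock: 6.63
position: [0.5336, 0.1674, 0.2555]
eef_rot: [[0.203, 0.979, -0.006], [0.979, -0.203, -0.006], [-0.007, -0.005, -1.0]]
ft_force: [-4.8, -8.7, 0.5]
opening: 0.012
grasp_force: 30.2
```

```bash
python3 - <<'E'
from h import *
s=st(); print(UYN(pose,s["position"]))
im,d=viewer.get_image("scene"); c=viewer.calibration("scene")
for s in spot_point("left_edge","scene")[:1]+spot_point("latch_handle","scene")[:1]: w=world(c,s["pixel"],dep(d,s["pixel"]));print(s["confidence"],s["pixel"],UYN(pose,w))
for t in range(40,81,10): print(t,proj(c,left(np.radians(t),183,-20,8)))
save("s3.png",im)
E
```

```text
t 6.6333 pos [0.5336 0.1674 0.2555] yaw(y) -11.736163944963963 f [-4.8411 -8.7032  0.5455] op 0.012033218527368444 g 30.192610756494105 j [-55.6784  15.972   41.4753  99.3247 -10.9515  69.3638 -23.0737]
[-23.584  111.1345 135.4494]
0.59 [193.7, 321.4] [ -0.1022 115.3434 145.4685]
40 (np.float64(187.97043227675664), np.float64(295.61468881284617))
50 (np.float64(183.62253001239972), np.float64(306.26513799631067))
60 (np.float64(181.45560449601476), np.float64(317.64140326707127))
70 (np.float64(181.65567446787364), np.float64(329.4484693531473))
80 (np.float64(184.35367192422146), np.float64(341.3423250474288))
```

View pics/s3.png

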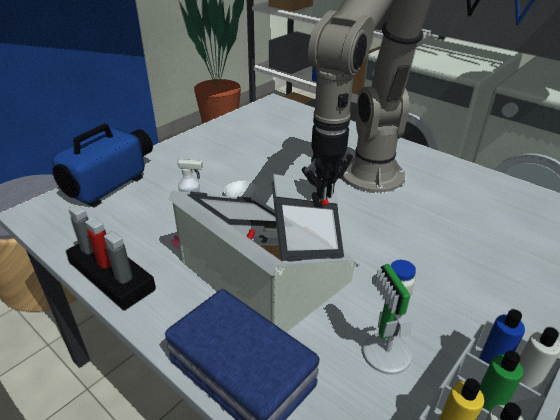

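The left door is about 57° open and the bolt's knob shows at (232,250). I carry it a little farther, then release and go up.

Emit:
{"fn": "move_arm", "kwargs": {"hand": [0.9,0.9,0.9,0.6,0.5], "delta_pos": [[-0.001,0.0195,0.005],[0,0.02,0.003],[0,0,0],[0,0,0],[0,0,0]], "roll": [-0.09,-0.12,0,0,0]}}

```text
clock: 7.2
position: [0.5354, 0.2109, 0.264]
eef_rot: [[0.396, 0.918, 0.001], [0.918, -0.396, 0.001], [0.001, 0.001, -1.0]]
ft_force: [0.9, 0.2, 0.7]
opening: 0.0342
grasp_force: 0.0
```

Emit:
{"fn": "move_arm", "kwargs": {"hand": [0.5,0.5,0.5,0.5,0.5], "delta_pos": [[0,0,0],[0,0,0.02],[0,0,0.03],[0,0,0.035],[0,0,0.025]], "roll": [0,0,0,0,0]}}

```text
clock: 7.62
position: [0.536, 0.2094, 0.3765]
eef_rot: [[0.399, 0.917, 0.003], [0.917, -0.399, 0.001], [0.002, 0.002, -1.0]]
ft_force: [1.3, 0.4, 0.1]
opening: 0.0428
grasp_force: 0.0
```

```bash
python3 - <<'E'
from h import *
s=st(); print(UYN(pose,s["position"]))
for cn in("scene","top"):
    im,d=viewer.get_image(cn); c=viewer.calibration(cn)
    for s in spot_point("left_edge",cn)[:1]+spot_point("latch_handle",cn)[:1]: w=world(c,s["pixel"],dep(d,s["pixel"]));print(s["confidence"],s["pixel"],UYN(pose,w))
    save(cn+"4.png",im)
for t in range(60,111,10): print(t,left(np.radians(t),183,-20,8))
E
```

```text
t 7.6167 pos [0.536  0.2094 0.3765] yaw(y) -23.517329976587195 f [1.2778 0.4011 0.0864] op 0.042838482216066585 g 0.0 j [-60.7993  13.8589  44.0494  86.6333  -9.6863  83.2312 -39.9896]
[ 35.9312 153.2117 240.8443]
0.55 [179.5, 327.3] [ -4.5577 112.1083 179.2035]
0.47 [195.1, 338.3] [-15.1961 147.7747 158.0015]
0.96 [189.0, 216.4] [-29.4679 109.9875 145.4726]
0.52 [183.4, 202.4] [-13.3739 141.5698 165.1469]
60 [0.5205 0.1377 0.2807]
70 [0.517  0.1676 0.2913]
80 [0.5162 0.199  0.2973]
90 [0.5183 0.2308 0.2985]
100 [0.5231 0.2622 0.2949]
110 [0.5305 0.2921 0.2866]
```

Emit:
{"fn": "move_arm", "kwargs": {"hand": [1,1,1,1,1], "delta_pos": [[0,-0.035,0],[-0.003,-0.035,0],[-0.003,-0.035,0],[0,-0.005,-0.035],[0,0,-0.035]], "roll": [0,0,0,0,0]}}

```text
clock: 8.33
position: [0.53, 0.096, 0.3041]
eef_rot: [[0.404, 0.915, 0.004], [0.915, -0.404, 0.001], [0.003, 0.003, -1.0]]
ft_force: [-0.7, 0.2, -0.4]
opening: -0.0001
grasp_force: 0.0
```

Emit:
{"fn": "move_arm", "kwargs": {"hand": [1,1,1,1,1], "delta_pos": [[0,0,-0.035],[0,0.015,-0.009],[0,0.018,0],[0,0.018,0],[0,0.018,0]], "roll": [0,0,0,0,0]}}

```text
clock: 8.75
position: [0.5275, 0.1668, 0.2615]
eef_rot: [[0.399, 0.917, -0.006], [0.917, -0.399, -0.007], [-0.009, -0.003, -1.0]]
ft_force: [-13.6, -14.9, 33.1]
opening: 0.0002
grasp_force: 19.1
```

Emit:
{"fn": "move_arm", "kwargs": {"hand": [1,1,1,1,1], "delta_pos": [[0,0.018,0],[0,0.018,0],[0,0.018,0],[0,0.018,0],[0,0.018,0]], "roll": [0,0,0,0,0]}}

```text
clock: 9.17
position: [0.5308, 0.2537, 0.2626]
eef_rot: [[0.399, 0.917, 0.003], [0.917, -0.399, -0.013], [-0.011, 0.008, -1.0]]
ft_force: [-4.9, -36.5, 23.8]
opening: 0.0002
grasp_force: 21.0
```

Emit:
{"fn": "move_arm", "kwargs": {"hand": [1,1,1], "delta_pos": [[0,0.008,0],[0,0.006,0],[0,0,0]], "roll": [0,0,0]}}

```text
clock: 9.42
position: [0.5309, 0.2536, 0.2627]
eef_rot: [[0.41, 0.912, -0.004], [0.912, -0.41, -0.029], [-0.028, 0.008, -1.0]]
ft_force: [-7.4, -33.5, 23.9]
opening: 0.0
grasp_force: 19.9
```

Emit:
{"fn": "move_arm", "kwargs": {"hand": [1,1,1,1,1], "delta_pos": [[0,-0.02,0],[0,-0.03,0.01],[0,-0.03,0.03],[0,-0.03,0.03],[0,-0.03,0.03]], "roll": [0,0,0,0,0]}}

```text
clock: 9.83
position: [0.5286, 0.135, 0.3592]
eef_rot: [[0.397, 0.918, -0.001], [0.918, -0.397, -0.0], [-0.001, -0.001, -1.0]]
ft_force: [1.1, 0.2, -0.5]
opening: -0.0001
grasp_force: 0.0
```

```bash
python3 - <<'E'
from h import *
s=st()
for cn in("scene","top"):
    im,d=viewer.get_image(cn); c=viewer.calibration(cn)
    for nm in("left_edge","latch_handle","bolt_knob"):
      for s in spot_point(nm,cn)[:1]: w=world(c,s["pixel"],dep(d,s["pixel"],1));print(nm,s["confidence"],s["pixel"],w,UYN(pose,w))
    print("model",[np.round(proj(c,left(np.radians(t),183,-20,8))) for t in(90,100,110)],"knob",proj(c,P(pose,60,14,-3)))
    save(cn+"5.png",im)
im=cv2.imread("pics/top5.png"); cv2.imwrite("pics/top5c.png",cv2.resize(im[80:260,130:350],None,fx=3.3,fy=3.3,interpolation=cv2.INTER_CUBIC))
print("knob",P(pose,60,14,-3))
E
```

```text
t 9.8333 pos [0.5286 0.135  0.3592] yaw(y) -23.40052624191745 f [ 1.051   0.1799 -0.5003] op -0.0001046447129972161 g 0.0 j [-58.1478  10.5118  46.3183  92.1292  -7.672   80.7186 -34.461 ]
left_edge 0.72 [200.8, 372.5] [0.1386 0.0899 0.0036] [-484.459    -0.1166  110.711 ]
latch_handle 0.52 [227.1, 264.7] [0.5969 0.0407 0.1406] [-16.9331  -9.6301  -1.0261]
bolt_knob 0.44 [228.4, 255.0] [0.6314 0.0406 0.1569] [21.0402 -6.8209 -4.1342]
model [array([190., 353.]), array([197., 364.]), array([208., 374.])] knob (np.float64(231.65570246760257), np.float64(250.13863285401084))
left_edge 0.64 [181.9, 164.3] [0.5312 0.2897 0.2867] [-19.2057 232.7065 168.8873]
latch_handle 0.57 [177.4, 164.5] [0.5408 0.2886 0.2925] [ -7.9367 232.4545 169.1008]
bolt_knob 0.47 [147.0, 261.0] [0.6647 0.0633 0.1729] [55.9738 18.7242 -5.9065]
model [array([187., 188.]), array([185., 175.]), array([182., 163.])] knob (np.float64(145.9311537104551), np.float64(262.8142350916575))
knob [0.6663 0.0584 0.1774]
```

View pics/top5c.png

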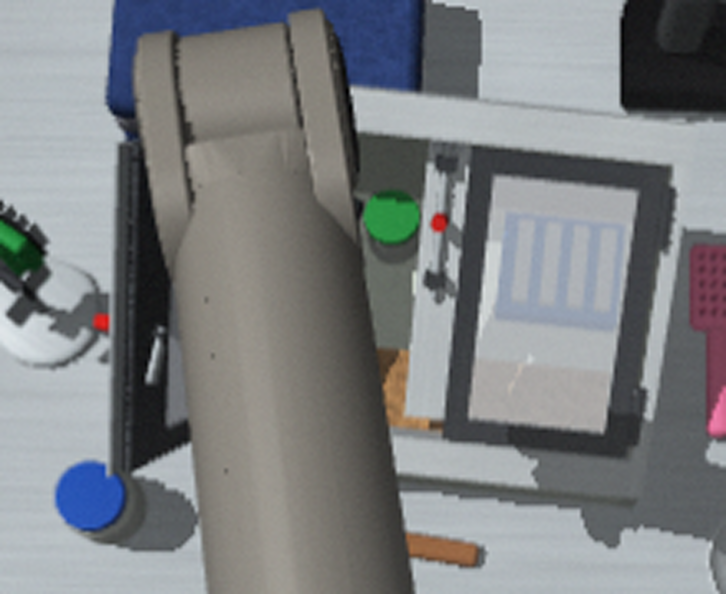

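The left door stands at its stop: the edge falls on the 110° model point. The bolt's knob is at crop (440,222), drawn about 3 mm, with guides well away from it. Next I go above the knob with the fingers closing along cabinet x.

Emit:
{"fn": "move_arm", "kwargs": {"hand": [0.7,0.7,0.7,0.7,0.7], "delta_pos": [[0.033,-0.02,-0.015],[0.033,-0.02,-0.02],[0.033,-0.02,-0.03],[0.034,-0.019,-0.03],[0,0,0]], "roll": [0.08,0.08,0.08,0.08,0]}}

```text
clock: 10.65
position: [0.6511, 0.0585, 0.2643]
eef_rot: [[0.092, 0.996, -0.01], [0.996, -0.092, -0.008], [-0.008, -0.009, -1.0]]
ft_force: [-0.7, -0.9, -0.1]
opening: 0.0257
grasp_force: 0.0
```

```bash
python3 - <<'E'
from h import *
s=st(); c=viewer.calibration("wrist"); im,d=viewer.get_image("wrist"); save("w6.png",im)
hs=cv2.cvtColor(im,cv2.COLOR_RGB2HSV); r=(((hs[...,0]<6)|(hs[...,0]>174))&(hs[...,1]>150)&(hs[...,2]>80)).astype(np.uint8)
n,l,stt,cen=cv2.connectedComponentsWithStats(r)
for i in range(1,n):
    if stt[i,4]>60:
        px=cen[i][::-1]; w=world(c,px,dep(d,px,1)); print(stt[i],px,w,UYN(pose,w))
for s in spot_point("bolt_knob","wrist")[:1]: w=world(c,s["pixel"],dep(d,s["pixel"],1)); print(s["confidence"],s["pixel"],w,UYN(pose,w))
print("model shot",proj(c,P(pose,60,14,-3)),"3",proj(c,P(pose,57,14,-3)))
E
```

```text
t 10.65 pos [0.6511 0.0585 0.2643] yaw(y) -5.30005489569949 f [-0.7038 -0.9031 -0.1158] op 0.025678304065179913 g 0.0 j [-37.8472  27.4805  42.0778  85.2357 -18.2111  75.0044   0.5977]
[282 198  23  21 323] [207.8978 292.5542] [0.6633 0.0605 0.177 ] [57.0669 15.7648 -1.7521]
0.64 [211.0, 284.8] [0.6567 0.0574 0.1744] [50.3129 12.1553 -0.882 ]
model shot (np.float64(210.07046499383435), np.float64(296.4101147142499)) 3 (np.float64(209.47675140749092), np.float64(293.15248808907324))
```

View pics/w6.png

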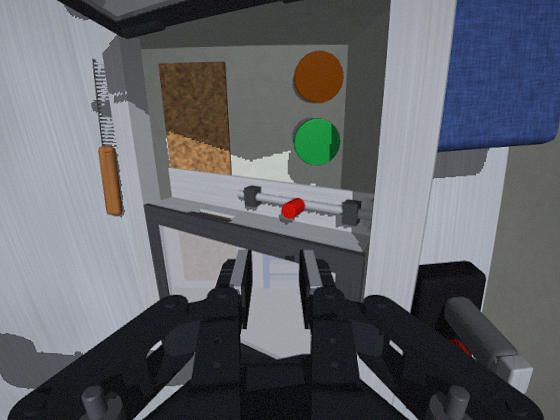

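Emit:
{"fn": "move_arm", "kwargs": {"hand": [0.7,0.7,0.7,0.7,0.7], "delta_pos": [[0.012,-0.002,0],[0,0,-0.02],[0,0,-0.02],[0,0,-0.015],[0,0,0]], "roll": [0,0,0,0,0]}}

```text
clock: 11.17
position: [0.6603, 0.0636, 0.2157]
eef_rot: [[0.087, 0.996, -0.005], [0.996, -0.087, 0.001], [0.001, -0.005, -1.0]]
ft_force: [0.1, 0.2, -0.7]
opening: 0.0257
grasp_force: 0.0
```

```bash
python3 - <<'E'
from h import *
s=st(); print(UYN(pose,s["position"]))
E
```

```text
t 11.1667 pos [0.6603 0.0636 0.2157] yaw(y) -4.990767017345962 f [ 0.0841  0.2234 -0.7443] op 0.025740668383928002 g 0.0 j [-36.7896  30.2022  40.6697  87.6295 -20.4806  70.0867   2.1676]
[73.6128 18.5826 33.3463]
```

```bash
python3 - <<'E'
from h import *
for i in range(4):
    c=viewer.calibration("wrist"); im,d=viewer.get_image("wrist"); s=get_state(); print(s["clock"],s["position"],s["joint_vel"])
hs=cv2.cvtColor(im,cv2.COLOR_RGB2HSV); r=(((hs[...,0]<6)|(hs[...,0]>174))&(hs[...,1]>150)&(hs[...,2]>80)).astype(np.uint8)
n,l,stt,cen=cv2.connectedComponentsWithStats(r)
for i in range(1,n):
    if stt[i,4]>60:
        px=cen[i][::-1]; w=world(c,px,dep(d,px,1)); print(stt[i],px,w,UYN(pose,w))
print("model 3",proj(c,P(pose,57,14,-3)))
E
```

```text
11.2167 [0.6614 0.0632 0.2176] [ 0.2004 -1.1983  1.3173 -2.6652  0.3167  0.2085  0.1863]
11.2667 [0.6625 0.0626 0.219 ] [ 0.5152 -0.7038  1.0383 -1.72    0.1201 -0.2144  0.2387]
11.3167 [0.6632 0.0621 0.2198] [ 0.5073 -0.2339  0.696  -0.7865  0.0581 -0.1348  0.1199]
11.3667 [0.6635 0.0616 0.2201] [ 0.5039  0.0251  0.2885 -0.2367  0.0927 -0.251   0.1015]
[265 223  28  26 481] [234.8669 278.0873] [0.6637 0.0613 0.177 ] [57.3719 16.6595 -1.9876]
model 3 (np.float64(237.79305468527232), np.float64(278.33583115468485))
```

Emit:
{"fn": "move_arm", "kwargs": {"hand": [0.7,0.7,0.7,0.7,0.7], "delta_pos": [[-0.001,-0.003,-0.02],[0,0,-0.018],[0,0,-0.005],[0,0,0],[0,0,0]], "roll": [0,0,0,0,0]}}

```text
clock: 11.78
position: [0.6625, 0.0578, 0.1763]
eef_rot: [[0.089, 0.996, 0.002], [0.996, -0.089, 0.0], [0.0, 0.002, -1.0]]
ft_force: [1.2, 0.0, 0.5]
opening: 0.0255
grasp_force: 0.0
```

Emit:
{"fn": "move_arm", "kwargs": {"hand": [0.7,0.7,0.7], "delta_pos": [[0,0,-0.005],[0,0,0],[0,0,0]], "roll": [0,0,0]}}

```text
clock: 12.03
position: [0.6621, 0.0577, 0.1706]
eef_rot: [[0.09, 0.996, 0.001], [0.996, -0.09, 0.0], [0.0, 0.001, -1.0]]
ft_force: [-0.3, 0.5, 0.3]
opening: 0.0254
grasp_force: 0.0
```

Emit:
{"fn": "move_arm", "kwargs": {"hand": [0.7,0.7,0.7,0.7,0.7], "delta_pos": [[-0.0045,0.0004,-0.0025],[-0.0045,0.0004,-0.0025],[-0.0045,0.0004,-0.0025],[-0.0045,0.0004,-0.0025],[-0.0045,0.0004,-0.0025]], "roll": [0,0,0,0,0]}}

```text
clock: 12.45
position: [0.6397, 0.0595, 0.1578]
eef_rot: [[0.09, 0.996, 0.003], [0.996, -0.09, -0.0], [0.0, 0.003, -1.0]]
ft_force: [7.7, -0.5, 4.1]
opening: 0.0257
grasp_force: 6.0
```

Emit:
{"fn": "move_arm", "kwargs": {"hand": [0.7,0.7,0.7,0.7], "delta_pos": [[-0.003,0.0002,-0.0015],[-0.003,0.0002,-0.0015],[0,0,0],[0,0,0]], "roll": [0,0,0,0]}}

```text
clock: 12.78
position: [0.6394, 0.0594, 0.1577]
eef_rot: [[0.09, 0.996, 0.016], [0.996, -0.09, -0.001], [0.001, 0.016, -1.0]]
ft_force: [12.0, -1.8, 3.5]
opening: 0.0258
grasp_force: 5.9
```

```bash
python3 - <<'E'
from h import *
c=viewer.calibration("wrist"); im,d=viewer.get_image("wrist"); st(); save("w7.png",im)
hs=cv2.cvtColor(im,cv2.COLOR_RGB2HSV); r=(((hs[...,0]<6)|(hs[...,0]>174))&(hs[...,1]>150)&(hs[...,2]>80)).astype(np.uint8)
n,l,stt,cen=cv2.connectedComponentsWithStats(r)
for i in range(1,n):
    if stt[i,4]>60:
        px=cen[i][::-1]; w=world(c,px,dep(d,px,1)); print(stt[i],px,w,UYN(pose,w))
E
```

```text
t 12.8333 pos [0.6395 0.0595 0.1577] yaw(y) -5.157881022295712 f [13.0913 -0.1122  3.6616] op 0.0255548395081116 g 5.932265371084213 j [-37.7008  30.2867  39.9616  95.3941 -21.5803  61.3213   3.4694]
[270 248  31  36 759] [266.1489 286.1462] [0.6438 0.0635 0.1662] [34.6702 17.0852 -1.3075]
```

The bolt is against its stop: it holds its place under 13 N and the knob has moved about 23 mm. I lift clear and check the cabinet's inside beside the right door's ledge.

Emit:
{"fn": "move_arm", "kwargs": {"hand": [0.7,0.7,0.7,0.7,0.7], "delta_pos": [[0.007,0,0.002],[0,0,0.02],[0,0,0.035],[0,0,0.035],[-0.01,0.01,0.01]], "roll": [0,0,0,0,0]}}

```text
clock: 13.25
position: [0.6321, 0.0669, 0.2612]
eef_rot: [[0.094, 0.996, 0.006], [0.996, -0.094, -0.001], [-0.001, 0.006, -1.0]]
ft_force: [0.5, -1.2, 1.6]
opening: 0.0256
grasp_force: 0.0
```

Emit:
{"fn": "move_arm", "kwargs": {"hand": [1,1,1,1], "delta_pos": [[-0.015,0.02,0],[0,0,0],[0,0,0],[0,0,0]], "roll": [0.1,0,0,0]}}

```text
clock: 13.58
position: [0.6141, 0.0897, 0.2556]
eef_rot: [[-0.01, 1.0, -0.003], [1.0, 0.01, -0.001], [-0.001, -0.003, -1.0]]
ft_force: [-0.5, -0.1, -0.4]
opening: -0.0006
grasp_force: 0.0
```

```bash
python3 - <<'E'
from h import *
st(); c=viewer.calibration("wrist"); im,d=viewer.get_image("wrist"); save("w8.png",im)
for u in range(-60,81,20):
    row=[]
    for y in range(0,101,10):
        # first surface seen: march along vertical line, report z of seen surface through point at n=-35
        r,q=proj(c,P(pose,u,y,-35)); r,q=int(round(r)),int(round(q))
        if 0<=r<420 and 0<=q<560 and d[r,q]>0:
            w=UYN(pose,world(c,(r,q),d[r,q])); row.append("%d,%d,%d"%tuple(w))
        else: row.append("-")
    print(u,row)
hs=cv2.cvtColor(im,cv2.COLOR_RGB2HSV); r=(((hs[...,0]<6)|(hs[...,0]>174))&(hs[...,1]>150)&(hs[...,2]>80)).astype(np.uint8)
n,l,stt,cen=cv2.connectedComponentsWithStats(r)
for i in range(1,n):
    if stt[i,4]>60:
        px=cen[i][::-1]; w=world(c,px,dep(d,px,1)); print(stt[i],px,w,UYN(pose,w))
E
```

```text
t 13.5833 pos [0.6141 0.0897 0.2556] yaw(y) 0.5540840601173576 f [-0.4896 -0.1378 -0.3721] op -0.0006158346875278878 g 0.0 j [-42.6445  23.3909  41.4077  91.1631 -16.0264  71.7113   2.0887]
-60 ['-56,2,-30', '-57,11,-30', '-56,22,-30', '-98,9,-89', '-98,22,-90', '-97,34,-89', '-97,47,-89', '-97,59,-90', '-97,71,-90', '-98,82,-90', '-98,95,-91']
-40 ['-36,2,-29', '-32,14,-22', '-37,21,-30', '-83,3,-106', '-82,17,-105', '-85,30,-107', '-84,42,-107', '-84,55,-107', '-84,68,-107', '-83,81,-106', '-83,94,-107']
-20 ['-17,2,-30', '-14,15,-23', '-17,22,-29', '-64,0,-118', '-64,12,-118', '-64,27,-117', '-64,39,-118', '-64,52,-119', '-64,67,-118', '-64,79,-118', '-64,92,-117']
0 ['7,8,-18', '7,17,-18', '2,22,-30', '-42,-3,-129', '-43,9,-131', '-43,23,-130', '-43,37,-131', '-43,51,-129', '-43,64,-131', '-43,78,-131', '-44,92,-131']
20 ['32,15,-2', '24,15,-22', '22,22,-30', '-20,-9,-143', '-20,4,-144', '-20,19,-143', '-20,33,-142', '-20,48,-143', '-21,62,-143', '-20,77,-144', '-20,91,-144']
40 ['41,2,-29', '43,14,-22', '41,21,-30', '4,-13,-157', '3,0,-158', '3,14,-158', '24,47,-86', '25,59,-86', '24,71,-87', '16,80,-113', '3,90,-156']
60 ['61,3,-29', '63,15,-21', '61,21,-29', '30,-19,-172', '30,-3,-173', '30,11,-172', '46,44,-100', '46,56,-98', '46,70,-98', '30,72,-173', '29,88,-173']
80 ['80,2,-30', '81,15,-22', '80,21,-29', '67,-3,-128', '66,9,-130', '66,22,-131', '67,36,-130', '66,50,-132', '67,64,-129', '66,77,-131', '67,92,-127']
[301 232  22  20 290] [241.2207 311.3655] [0.6439 0.0628 0.166 ] [34.6416 16.4012 -1.5591]
```

View pics/w8.png

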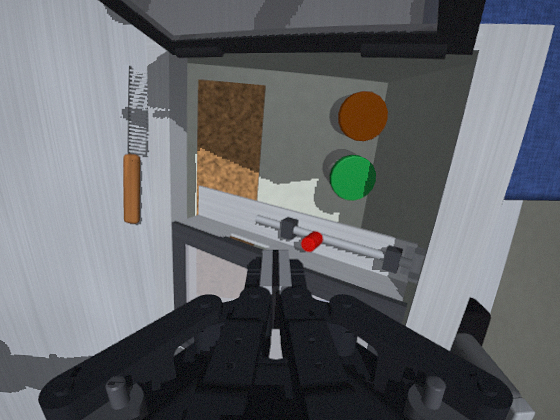

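```bash
python3 - <<'E'
from h import *
st()
pr=None
for t in list(range(0,111,5)):
    w=right(np.radians(t),195,10,-35)
    print(t,w+(P(pose,0,11,-10)-P(pose,0,0,0)),None if pr is None else np.round(w-pr,4)); pr=w
E
```

```text
t 13.6333 pos [0.6145 0.0892 0.2557] yaw(y) 0.5013695504852292 f [-0.0226  0.2549  0.7623] op 0.00012392208653677834 g 0.0 j [-42.613   23.4118  41.4398  91.1371 -16.0273  71.6993   2.0904]
0 [0.6464 0.0873 0.116 ] None
5 [0.638  0.0903 0.1309] [-0.0083  0.003   0.0148]
10 [0.6295 0.0918 0.1458] [-0.0085  0.0015  0.015 ]
15 [0.6209 0.0919 0.1608] [-0.0087  0.      0.015 ]
20 [0.6121 0.0904 0.1756] [-0.0087 -0.0015  0.0148]
25 [0.6034 0.0875 0.1902] [-0.0087 -0.0029  0.0146]
30 [0.5947 0.0831 0.2045] [-0.0087 -0.0044  0.0143]
35 [0.5862 0.0772 0.2184] [-0.0085 -0.0059  0.0138]
40 [0.5779 0.07   0.2317] [-0.0083 -0.0072  0.0133]
45 [0.5698 0.0614 0.2443] [-0.0081 -0.0086  0.0126]
50 [0.562  0.0516 0.2562] [-0.0077 -0.0098  0.0119]
55 [0.5547 0.0405 0.2673] [-0.0074 -0.011   0.0111]
60 [0.5477 0.0284 0.2774] [-0.0069 -0.0122  0.0101]
65 [0.5413 0.0152 0.2866] [-0.0064 -0.0132  0.0091]
70 [0.5354 0.0011 0.2947] [-0.0059 -0.0141  0.0081]
75 [ 0.5301 -0.0138  0.3016] [-0.0053 -0.0149  0.007 ]
80 [ 0.5254 -0.0294  0.3074] [-0.0047 -0.0156  0.0058]
85 [ 0.5214 -0.0456  0.3119] [-0.004  -0.0162  0.0045]
90 [ 0.518  -0.0622  0.3152] [-0.0033 -0.0166  0.0033]
95 [ 0.5154 -0.0792  0.3172] [-0.0026 -0.017   0.002 ]
100 [ 0.5135 -0.0964  0.3179] [-0.0019 -0.0172  0.0007]
105 [ 0.5124 -0.1136  0.3173] [-0.0011 -0.0172 -0.0006]
110 [ 0.512  -0.1308  0.3154] [-0.0004 -0.0172 -0.0019]
```

Emit:
{"fn": "move_arm", "kwargs": {"hand": [1,1,1,1,1], "delta_pos": [[0.017,0.002,0],[0.016,0.003,-0.015],[0,0,-0.035],[0,0,-0.03],[0,0,0]], "roll": [-0.08,0,0,0,0]}}

```text
clock: 14.05
position: [0.6438, 0.0938, 0.1694]
eef_rot: [[0.072, 0.997, -0.013], [0.997, -0.072, -0.003], [-0.004, -0.013, -1.0]]
ft_force: [-1.1, 0.5, -1.8]
opening: -0.0002
grasp_force: 0.0
```

Emit:
{"fn": "move_arm", "kwargs": {"hand": [1,1,1], "delta_pos": [[0,0,0],[0,0,0],[0,0,0]], "roll": [0,0,0]}}

```text
clock: 14.3
position: [0.6498, 0.0943, 0.179]
eef_rot: [[0.071, 0.997, 0.004], [0.997, -0.071, 0.0], [0.001, 0.004, -1.0]]
ft_force: [-0.6, 0.0, 1.5]
opening: 0.0002
grasp_force: 0.0
```

Emit:
{"fn": "move_arm", "kwargs": {"hand": [1,1,1,1,1], "delta_pos": [[-0.002,0,-0.025],[0,0,-0.025],[0,0,-0.013],[0,0,0],[0,0,0]], "roll": [0,0,0,0,0]}}

```text
clock: 14.72
position: [0.6468, 0.0949, 0.1144]
eef_rot: [[0.07, 0.998, 0.001], [0.998, -0.07, 0.0], [0.0, 0.001, -1.0]]
ft_force: [-0.2, -0.3, 0.3]
opening: 0.0
grasp_force: 0.0
```

Emit:
{"fn": "move_arm", "kwargs": {"hand": [1,1,1,1], "delta_pos": [[0,-0.006,0],[0,-0.005,0],[0,-0.003,0],[0,0,0]], "roll": [0,0,0,0]}}

```text
clock: 15.05
position: [0.6477, 0.0849, 0.1155]
eef_rot: [[0.069, 0.998, 0.003], [0.998, -0.069, 0.007], [0.007, 0.003, -1.0]]
ft_force: [0.9, 6.5, 2.5]
opening: -0.0
grasp_force: 3.3
```

Touching the edge at y≈0.085. I press on and carry it up the arc.

Emit:
{"fn": "move_arm", "kwargs": {"hand": [1,1,1,1,1], "delta_pos": [[0,-0.004,0],[-0.0025,0.0005,0.005],[-0.004,0.001,0.0075],[-0.004,0.0008,0.0075],[-0.004,0.0006,0.0075]], "roll": [0,0,0,0,0]}}

```text
clock: 15.47
position: [0.6329, 0.0889, 0.1417]
eef_rot: [[0.065, 0.998, 0.003], [0.998, -0.065, 0.011], [0.012, 0.002, -1.0]]
ft_force: [3.2, 12.1, -5.5]
opening: 0.0001
grasp_force: 6.5
```

```bash
python3 - <<'E'
from h import *
s=st(); print(UYN(pose,s["position"]))
im,d=viewer.get_image("scene"); c=viewer.calibration("scene"); save("s9.png",im)
im,d=viewer.get_image("top"); c=viewer.calibration("top"); save("t9.png",im)
for s in spot_point("right_edge","top")[:1]+spot_point("bolt_knob","top")[:1]: w=world(c,s["pixel"],dep(d,s["pixel"],1));print(s["confidence"],s["pixel"],UYN(pose,w))
E
```

```text
t 15.4667 pos [0.6329 0.0889 0.1417] yaw(y) -3.713142343805192 f [ 3.1737 12.0748 -5.4559] op 7.488263199125302e-05 g 6.51349627180025 j [-39.0937  31.0685  38.7041  96.1254 -22.5255  60.4495   3.1404]
[ 11.1057  41.4368 -15.9819]
0.92 [176.3, 251.7] [ 95.7232   7.7285 454.2073]
0.51 [157.6, 263.6] [34.2757  7.6714 23.6394]
```

The door is rising, now about 8°, with the edge carried by friction. I continue.

Emit:
{"fn": "move_arm", "kwargs": {"hand": [1,1,1,1,1], "delta_pos": [[-0.0065,-0.0015,0.011],[-0.0065,-0.001,0.011],[-0.0065,-0.0015,0.011],[-0.0065,-0.002,0.011],[-0.0065,-0.0025,0.011]], "roll": [0,0,0,0,0]}}

```text
clock: 16.08
position: [0.6, 0.0821, 0.1976]
eef_rot: [[0.063, 0.998, 0.002], [0.998, -0.063, 0.014], [0.015, 0.002, -1.0]]
ft_force: [0.9, 14.9, -0.3]
opening: 0.0004
grasp_force: 7.6
```

```bash
python3 - <<'E'
from h import *
s=st(); print(UYN(pose,s["position"]))
im,d=viewer.get_image("top"); c=viewer.calibration("top"); save("t10.png",im)
for s in spot_point("bolt_knob","top")[:1]: w=world(c,s["pixel"],dep(d,s["pixel"],1));print(s["confidence"],s["pixel"],UYN(pose,w))
E
```

```text
t 16.0833 pos [0.6    0.0821 0.1976] yaw(y) -3.604582093076305 f [ 0.8746 14.9243 -0.2737] op 0.000396776862745777 g 7.604902815073729 j [-42.4975  24.4733  41.4335  97.7405 -18.6045  64.4328   0.8846]
[11.1281 31.873  48.5403]
0.37 [162.1, 264.5] [122.1257 -11.1346 453.3675]
```

Emit:
{"fn": "move_arm", "kwargs": {"hand": [1,1,1,1,1], "delta_pos": [[-0.0086,-0.0055,0.014],[-0.0084,-0.007,0.0136],[-0.0082,-0.008,0.013],[-0.0079,-0.0092,0.0122],[-0.0076,-0.0104,0.0115]], "roll": [0,0,0,0,0]}}

```text
clock: 16.6
position: [0.5584, 0.0408, 0.2629]
eef_rot: [[0.063, 0.998, 0.001], [0.998, -0.063, 0.015], [0.015, -0.0, -1.0]]
ft_force: [-4.1, 15.1, 6.0]
opening: -0.0003
grasp_force: 7.3
```

```bash
python3 - <<'E'
from h import *
s=st(); print(UYN(pose,s["position"]))
im,d=viewer.get_image("scene"); save("s11.png",im)
E
```

```text
t 16.6 pos [0.5584 0.0408 0.2629] yaw(y) -3.6002327606539914 f [-4.0844 15.1383  5.9598] op -0.00025785548541549147 g 7.303395085036755 j [-44.5539  15.9462  44.8841  99.1199 -12.8304  69.8496   0.0805]
[ 11.0372 -12.869  124.014 ]
```

View pics/s11.png

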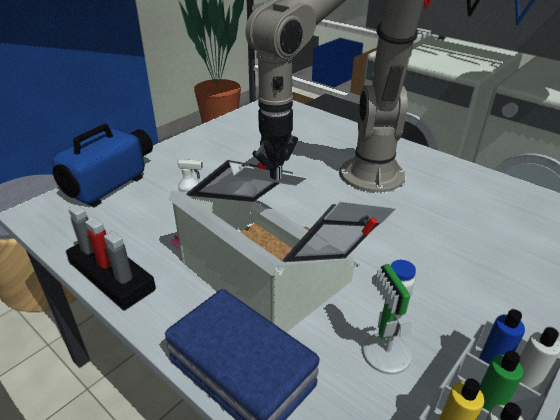

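The right door is about 53° open at (180,240) and the left one is still open. I continue to the stop.

Emit:
{"fn": "move_arm", "kwargs": {"hand": [1,1,1,1,1], "delta_pos": [[-0.007,-0.012,0.0105],[-0.0065,-0.013,0.0095],[-0.006,-0.014,0.0085],[-0.0055,-0.0148,0.0075],[-0.005,-0.0155,0.006]], "roll": [0,0,0,0,0]}}

```text
clock: 17.07
position: [0.529, -0.0357, 0.305]
eef_rot: [[0.067, 0.998, 0.003], [0.998, -0.067, 0.006], [0.007, 0.003, -1.0]]
ft_force: [-0.1, 5.3, 3.5]
opening: 0.0003
grasp_force: 2.4
```

Emit:
{"fn": "move_arm", "kwargs": {"hand": [1,1,1,1,1], "delta_pos": [[-0.004,-0.016,0.005],[-0.0035,-0.0165,0.0035],[-0.0025,-0.017,0.002],[-0.002,-0.017,0],[-0.001,-0.017,-0.002]], "roll": [0,0,0,0,0]}}

```text
clock: 17.48
position: [0.5164, -0.1225, 0.3131]
eef_rot: [[0.07, 0.998, 0.005], [0.998, -0.07, 0.002], [0.003, 0.005, -1.0]]
ft_force: [1.2, 1.9, 2.8]
opening: 0.0001
grasp_force: 1.2
```

Emit:
{"fn": "move_arm", "kwargs": {"hand": [1,1,1,1], "delta_pos": [[0,-0.014,-0.003],[0,-0.008,0],[0,0,0],[0,0,0]], "roll": [0,0,0,0]}}

```text
clock: 17.82
position: [0.5165, -0.1299, 0.3116]
eef_rot: [[0.061, 0.998, -0.001], [0.998, -0.061, 0.026], [0.026, -0.003, -1.0]]
ft_force: [-9.2, 27.7, 24.0]
opening: 0.0002
grasp_force: 17.1
```

Emit:
{"fn": "move_arm", "kwargs": {"hand": [1,1,1,1,1], "delta_pos": [[0,0.015,0],[0,0.025,0.01],[-0.005,0.035,0.02],[-0.02,0.03,0.02],[-0.03,0.02,0.01]], "roll": [0,0,0,0,0]}}

```text
clock: 18.23
position: [0.4622, -0.0163, 0.3706]
eef_rot: [[0.069, 0.998, 0.005], [0.998, -0.069, -0.0], [0.0, 0.005, -1.0]]
ft_force: [-0.2, 1.7, 0.6]
opening: -0.0001
grasp_force: 0.0
```

Emit:
{"fn": "move_arm", "kwargs": {"hand": [1,1,1,1], "delta_pos": [[-0.03,0,0],[0,0,0],[0,0,0],[0,0,0]], "roll": [0,0,0,0]}}

```text
clock: 18.57
position: [0.4311, -0.0196, 0.3685]
eef_rot: [[0.072, 0.997, 0.002], [0.997, -0.072, 0.002], [0.002, 0.002, -1.0]]
ft_force: [-0.4, -0.1, 0.6]
opening: -0.0004
grasp_force: 0.0
```

```bash
python3 - <<'E'
from h import *
st()
im,d=viewer.get_image("top"); c=viewer.calibration("top"); save("t12.png",im)
for nm in("left_edge","right_edge","bolt_knob"):
  for s in spot_point(nm,"top")[:1]: w=world(c,s["pixel"],dep(d,s["pixel"],1));print(nm,s["confidence"],s["pixel"],UYN(pose,w))
for t in (90,100,110): print(t,"L",proj(c,left(np.radians(t),183,-20,8)),"R",proj(c,right(np.radians(t),195,-20,-35)),"knob",proj(c,right(np.radians(t),179,36,-3)),proj(c,right(np.radians(t),179,41,-3)))
im2,d2=viewer.get_image("scene"); save("s12.png",im2)
a=cv2.resize(im[80:280,130:400],None,fx=2.9,fy=2.9,interpolation=cv2.INTER_CUBIC); save("fin.png",a)
E
```

```text
t 18.5667 pos [ 0.4311 -0.0196  0.3685] yaw(y) -4.118729794566164 f [-0.4048 -0.1229  0.6017] op -0.000356309079296792 g 0.0 j [-51.4063  -8.7605  42.829  104.1687   5.9298  82.1864 -13.8261]
left_edge 0.72 [181.5, 166.0] [-19.8632 230.4751 161.9471]
right_edge 0.75 [211.7, 343.3] [ 109.1303 -124.8711  626.2221]
bolt_knob 0.61 [180.8, 357.3] [  38.8641 -220.1566  176.5207]
90 L (np.float64(186.6346615948879), np.float64(187.60037258215)) R (np.float64(202.78026415354987), np.float64(315.6925724729793)) knob (np.float64(179.398144786003), np.float64(332.3712931985533)) (np.float64(177.3216289140379), np.float64(332.6952416726328))
100 L (np.float64(184.65424089664194), np.float64(174.8000685125915)) R (np.float64(204.88460460513838), np.float64(330.4985212350721)) knob (np.float64(180.6835677852505), np.float64(345.5812244440133)) (np.float64(178.61407168367128), np.float64(345.92522278814823))
110 L (np.float64(182.14458343202543), np.float64(163.26408900324742)) R (np.float64(206.17333693026998), np.float64(345.0781754997448)) knob (np.float64(181.31489398151274), np.float64(358.0209352978104)) (np.float64(179.26188611313444), np.float64(358.3817244989914))
```

View pics/fin.png

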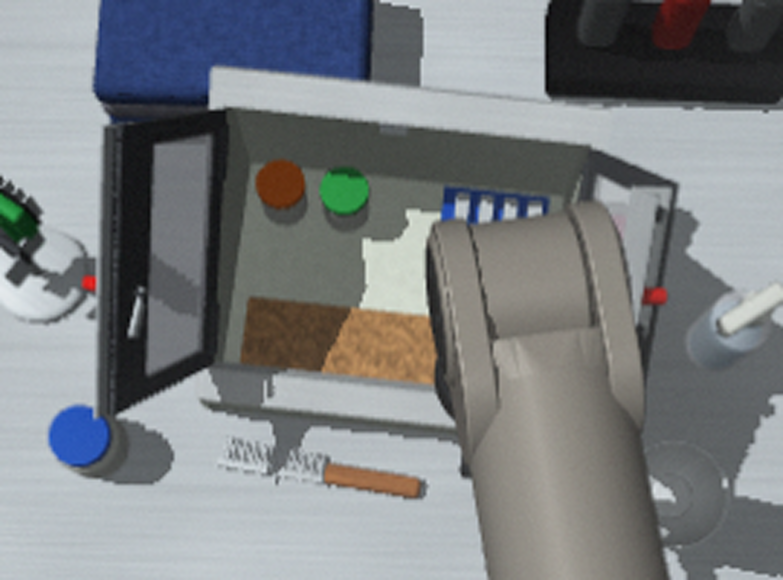

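Both doors stand at about 110°: the left edge is at (181.5,166) and the knob at (181,357), each on its 110° model point. The bolt is still drawn, the bystanders are in place and the arm is clear.

```bash
python3 -c "
from plant import close_job
print(close_job())"
```

```text
the job is handed in; nothing more can be done
None
```

I handed the job in with both doors standing open at their stops (about 110°), the bolt drawn, the bystanders where they were in the last top view and the arm clear; the hand-in returned no verdict.

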